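Load the instrument tray into its transport carrier

TASK

Load the blue tray of micro-instruments into its transport carrier: push it along the loading shelf until it is fully home against the end stop, then press it down on the bare middle strip of its mat, without touching the instruments, until the spring catch snaps over the tongue of the sprung lift and holds it down. Then slide the lock with the black knob fully across behind the catch, and leave the things standing round the carrier alone.

Things in the scene. Friction and masses are not known exactly. Their poses are not given: they have to be found in the camera images.
- carrier: Aluminium tray carrier, fixed, 146 mm wide (x), 486 mm long (y). Origin on the bench under the middle of the tray pocket; y = the direction the tray is pushed, x across (away from the robot), z up. Side walls at x = -70 and +70 mm, 58 mm high, guide the tray all the way, with 3.5 mm of play on each side. Pocket floor = the sprung lift, its white strips 45 mm high while up.
- shelf_end (a point): Middle of the open loading end of the carrier's shelf, at y = -316 mm of the carrier, on the height of its white skid strips (46 mm). The shelf runs from here to y = -107 mm, where the pocket begins. Outside, a bail handle reaches 31 mm farther out but is only 27 mm high.
- end_stop (a point): Top middle of the end stop of the pocket: its face is at y = 99.5 mm of the carrier, its top 60 mm high; the catch stands in a gap 45 mm wide in its middle.
- tray_center (a point): Centre of the blue instrument tray (130 mm in x, 197 mm in y, 21 mm high, 0.3 to 0.5 kg, shallow walls all round), 10.5 mm above its underside; axes as the carrier's when in line. It starts on the shelf between the side walls. Against the end stop this point is at y = 0 to +1 mm of the carrier; short of -8 mm the tail still rests on the shelf and the tray cannot sink.
- mat_middle (a point): Middle of the tray's pin mat, on its top, 11.7 mm above the tray's underside. The four instruments lie lengthwise (along y) at both sides and stand up to 7 mm above the mat; a strip 50 mm wide (x from -25 to +25 mm) is bare along the whole mat. Press here.
- lift (a joint): Sprung pocket floor: 0 = up, grows as it sinks straight down, 0.016 m = bottom. Spring 10 N at the top plus 0.45 N per mm, less the tray's weight: bottoming it takes about 10 to 18 N of pressing, catch included. Its steel tongue sticks out through the gap in the end stop; held by the catch it stands at about 0.012 m.
- catch (a joint): Spring catch, steel with a red thumb tab. 0 = upright; the tongue pushes it outwards (up to about 0.2 rad) as the lift sinks, and at about 0.013 m of lift it is free to swing back to 0 over the tongue. It is damped and takes up to half a second, so keep the lift pressed that long.
- catch_foot (a point): Hinge pin of the catch, low in the gap of the end stop (y = 113.5 mm of the carrier, 14 mm high). The catch rises from it to 64 mm; upright, its red tab (30 mm wide in x) is at y = 118 to 126 mm; its top leans to carrier +y as it opens.
- lock (a joint): Sliding lock behind the catch: 0 = open, 0.035 m = fully across (towards carrier +x), where it blocks the catch. Friction about 2 N; it stays where it is left and starts between 0 and 0.010 m. It cannot be shut while the catch is pushed out, and once shut the catch cannot swing.
- lock_knob (a point): Black upright knob of the lock, head 18 mm in diameter, neck 13 mm; this point is on its axis 63.5 mm above the bench, its top is at 75.5 mm, the grey carriage (30 x 30 mm) below it ends at 41.5 mm. With the lock at 0 it stands at x = -45, y = 142 mm of the carrier; it moves along carrier +x.
- instr_0: Micro-forceps, 122 mm, held in the pins of the tray's mat, 50 mm to the carrier -x side of the middle; goes with the tray. Origin at its middle.
- instr_1: Micro needle holder, 98 mm, in the mat, 33 mm to the -x side; goes with the tray.
- instr_2: Gold-coloured micro-scissors, 92 mm, in the mat, 34 mm to the +x side; goes with the tray.
- instr_3: Micro-forceps, 87 mm, in the mat, 50 mm to the +x side; goes with the tray.
- bottle: Brown bottle with white cap, 57 mm in diameter, 119 mm high, standing on the bench beyond the carrier. Origin at the centre of its base.
- specimen_pot: Specimen pot with blue screw lid, 46 mm in diameter, 56 mm high, beyond the carrier. Origin at the centre of its base.
- packet: Flat suture packet, 55 x 85 x 10 mm, white with a dark red panel, on the bench to the left of the carrier. Origin under its centre.
- dish: Lidded petri dish, 59 mm in diameter, 15 mm high, on the bench to the left of the carrier. Origin under its centre.
Things that resemble listed ones, but are neither listed nor needed, are in the scene too. Of the things that look like the part that bears tray_center, the larger one is meant.

How it is judged:
On the way, in this order (a step that is already met when the one before it is completed fails the run):
1. the tray is fully home on the raised lift (y of tray_center in the frame of carrier between -0.008 and 0.006 m and x of tray_center in the frame of carrier between -0.007 and 0.007 m and angle between tray_center's own z axis and vertical below 0.04 rad and value of joint lift below 0.005 m), for 0.2 s.
2. the tray is pressed down and the catch stands upright over the tongue (y of tray_center in the frame of carrier between -0.008 and 0.006 m and x of tray_center in the frame of carrier between -0.007 and 0.007 m and angle between tray_center's own z axis and vertical below 0.04 rad and value of joint lift above 0.0105 m and value of joint catch below 0.06 rad and z of tray_center in the frame of carrier below 0.0465 m), for 0.2 s.
At the end, for the whole second after the job is handed in: The tray lies flat in the pocket (within 8 mm of the end stop position), the lift is held 10.5 to 14.5 mm down by the upright catch (within 0.06 rad) with nothing pressing, and the lock is at least 30 mm across (all of step 2 and value of joint lift below 0.0145 m and value of joint lock above 0.03 m and velocity of joint lift below 0.01 m/s); the robot touches nothing.
It fails at once if the robot touches an instrument on the tray (contact force between any of the fingers, the arm and instr_0 above 0.5 N or contact force between any of the fingers, the arm and instr_1 above 0.5 N or contact force between any of the fingers, the arm and instr_2 above 0.5 N or contact force between any of the fingers, the arm and instr_3 above 0.5 N).
It fails at once if a thing standing round the carrier is shifted by more than 20 mm or tipped (distance of any of bottle, specimen_pot, packet, dish from where it was at the start of the episode above 0.02 m or angle between any of bottle, specimen_pot, packet, dish's own z axis and vertical above 0.3 rad).
It also fails if it takes over 64 s, if anything falls off the work surface, if the arm or the gripper's body presses on something with over 40 N, if the wrist force passes 120 N, or if a joint passes its speed limit or range.

ROBOT

A 6-joint arm with a two-finger parallel gripper is mounted at the origin on a cart in front of the work surface, level with it; the furniture and walls round the work are solid. World frame = base frame: x ahead of the robot, y to its left, z up, the work surface at z = 0. Lengths are in m, angles in rad, forces in N, time in s.
With the tool pointing down it reaches from about 0.375 to 0.9 m from the base axis. Payload 3.1 kg.
Tool frame: the origin (TCP) lies where the fingers leave the gripper's body, on its centre line; the fingertips stand 73 mm ahead of it and the grasp point (between the pads) lies 54 mm ahead of it; z points along the fingers, y is the line along which they close (so a half turn about z gives the same grasp; the last joint's range is limited). The gripper opens to 85 mm and grips with 20 to 120 N. Pads are 22 mm wide; open, the fingers measure 114 mm over their backs; the gripper's body (76 mm by 85 mm) begins 54 mm behind the grasp point. The pads swing forward as they close: fully open they stand 13 mm farther back than shut.
Start: joints at [1.004, 0.527, 1.433, -0, 1.181, -0.178], TCP at [0.237, 0.578, 0.304] pointing down, gripper open.
Joint ranges: [-3.08, 3.08], [-0.75, 2.2], [0.22, 2.44], [-1.43, 4.57], [0, 2.65], [-2.85, 2.85]. Speed limits (rad/s): [2.79, 2.79, 3.14, 3.14, 3.14, 3.14].

INTERFACE

Orientations are given as a unit quaternion [x, y, z, w].
In Python, from station import manip gives the robot as it stands.
- The arm moves only by the shell command python3 -m crank 'ROWS' [FORCE]. ROWS is JSON, a list of rows, each an object with "dp": the shift along the tool's x, y, z normalised to -1 to 1, where 1 is 50 cm, a list of three; "delta_rot": the turn, a rotation vector about the tool's x, y, z normalised to -1 to 1, where 1 is 2 pi rad, a list of three; "fingers": the opening, from -1 (shut) to 1 (fully open). A call has 1 to 12 rows; each row shifts and turns the commanded pose from where the row before left it, along the tool's axes as they then stand; what a row does not reach is not made up. A row lasts 1/12 s, in which the tool goes at most 41.7 mm and 7.16 degrees, less where a joint would pass 70% of its speed; a pose out of reach is approached as far as the arm can. A call with a number of a shift or a turn outside -1 to 1 is refused whole. A call with a gripper value outside its range is refused whole. The fingers move at their own pace and stop on an object; FORCE is the grip in N (left out, the last holds). Time passes only in rows, so rows that do not move let the fingers close. It gives the time, the measured TCP pose, the force, the opening and the grip force at its end, in the units of the state.
- manip.sense(): the state, without advancing time (a new reading comes with each control period).
- manip.snapshot(name): name is "scene" or "side" or "wrist"; returns (picture, depth): 480x640x3 uint8, red, green, blue; 480x640 float32, m along the optical axis (not along the pixel's ray), 0 where there is no reading.
- manip.camera_model(name): a dict with "fx", "fy", "cx", "cy" (pixels), "k1" (the pictures are not rectified: a ray, as slopes to the right and down, at radius r is drawn at 1 + k1 r^2 times it, then the intrinsics apply), "origin" and "attitude" of the camera in the world. Camera axes: x right, y up, looking along -z (the intrinsics and any distortion apply to the point x, -y, -z); pixel columns grow to the right and rows downward; lengths in m; the calibration is good to about 2 mm. A picture is of the moment at which its call begins: read the wrist's pose just before it. camera_model takes no time and is no camera call; for the wrist camera it gives the pose at the moment of the call.
- manip.sign_off(): hands the job in; it is judged then, once.
The state is a dict: "t": time; "q": joint angles; "qd": joint speeds; "tau": joint torques, N m; "tcp_pos": TCP position; "tool_rot": TCP orientation; "force": force on the tool from outside, world axes, zero at the start; "ft_torque": the same for the moment, N m; "finger_gap": opening from 0.0 (shut) to 1.0 (fully open); "gripper_force": force on a finger pad.
Only numpy, scipy, OpenCV 4.12 (cv2) and the standard library are available. Lean on these libraries where they do the work, as an engineer would, in place of code of your own. Each camera call takes 0.05 s, during which the arm holds its last target. There are 200 camera calls.

## Working session

There is one attempt and no reset: what is moved stays moved. The work goes in short steps, Python scripts to look and compute and a shell command to move; the robot and the scene stay as the last step left them, time stands still between calls to the robot, and variables do not carry over. Pictures are saved under pics/ and viewed, at most 10 in all, crops included, and the job is handed in when it is done.

```bash
mkdir -p pics; ls
cat > h.py <<'E'
import numpy as np, cv2
from station import manip
from scipy.spatial.transform import Rotation as R
def att(c):
    a=np.array(c["attitude"],float)
    return R.from_quat(a).as_matrix() if a.size==4 else a.reshape(3,3)
def cloud(name):
    c=manip.camera_model(name); img,d=manip.snapshot(name)
    K=np.array([[c["fx"],0,c["cx"]],[0,c["fy"],c["cy"]],[0,0,1.]])
    v,u=np.mgrid[0:480,0:640]
    xy=np.stack([(u-c["cx"])/c["fx"],(v-c["cy"])/c["fy"]],-1)
    s=xy.copy()
    for _ in range(20): s=xy/(1+c["k1"]*(s**2).sum(-1,keepdims=True))
    P=np.stack([s[...,0]*d,-s[...,1]*d,-d],-1)@att(c).T+np.array(c["origin"])
    P[d==0]=np.nan
    return img,P
def save(n,img): cv2.imwrite(f"pics/{n}.png",img[...,::-1])
E
python3 - <<'E'
from h import *
print(manip.sense())
for n in("scene","side"):
    print(n,manip.camera_model(n))
    img,P=cloud(n); save(n,img); np.savez(f"{n}.npz",img=img,P=P)
E
```

```text
pics
{'t': 0.0, 'q': array([ 1.00348966e+00,  5.28506048e-01,  1.43391863e+00,  2.24894987e-06,
        1.18140539e+00, -1.78474072e-01]), 'qd': array([ 0.00111712,  0.00180658, -0.00038877,  0.00011168, -0.000494  ,
       -0.0018444 ]), 'tau': array([-6.21347317e-04, -4.42354918e+01, -1.78025240e+01, -4.12752524e-04,
        8.38920416e-03,  1.23966655e-05]), 'tcp_pos': array([0.23658969, 0.57787555, 0.30290375]), 'tool_rot': array([ 1.93194163e-01,  9.81159907e-01, -1.04145149e-03, -4.08524143e-04]), 'force': array([-0.21130588,  0.0695087 , -0.50838138]), 'ft_torque': array([0.00675018, 0.02759854, 0.04087301]), 'gripper_force': 0.0, 'finger_gap': 1.0012868776302077}
scene {'fx': 497.6912811874598, 'fy': 497.6912811874598, 'cx': 324.70983377565176, 'cy': 244.28234100710077, 'k1': -0.08802302411421684, 'origin': array([-0.1161123 , -0.4883858 ,  0.66357656]), 'attitude': array([ 0.41613751, -0.20007377, -0.37885789,  0.80203912])}
side {'fx': 466.48853595542516, 'fy': 466.48853595542516, 'cx': 317.22608765134925, 'cy': 247.2339139602974, 'k1': -0.020040341393270943, 'origin': array([ 0.1060965 , -0.80091304,  0.62503022]), 'attitude': array([ 0.49498694, -0.11607455, -0.19274173,  0.83926471])}
```

View pics/scene.png

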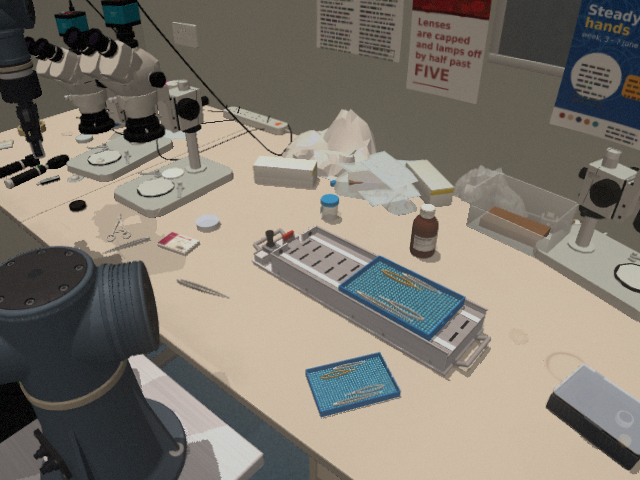

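View pics/side.png

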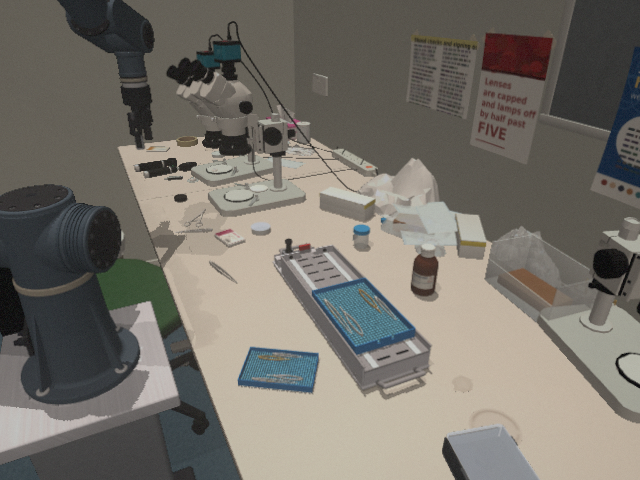

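The scene view shows two blue trays. The large one is in the carrier at scene (402,295) and side (362,315). A smaller decoy lies on the bench at scene (352,383). The one in the carrier is the larger, so I choose it. The black knob is at scene (270,238) and the red tab at (288,236). The bottle, pot, packet and dish are at (425,230), (330,207), (178,242) and (207,222).

Run:
```python
from h import *
big=[]
for n in("scene","side"):
    D=np.load(n+".npz");img,P=D["img"],D["P"]
    h=cv2.cvtColor(img,cv2.COLOR_RGB2HSV).astype(int); H,S,V=h[...,0],h[...,1],h[...,2]
    z=P[...,2]; ok=np.isfinite(z)
    blue=((H>95)&(H<115)&(S>120)&ok)
    nl,lab,st,ce=cv2.connectedComponentsWithStats(cv2.morphologyEx(blue.astype(np.uint8),cv2.MORPH_CLOSE,np.ones((5,5))))
    for i in range(1,nl):
        if st[i,4]>1500:
            p=P[(lab==i)&ok]; 
            if np.nanmedian(p[:,2])>0.3: continue
            r=cv2.minAreaRect((p[:,:2]*1000).astype(np.float32)); print(n,"blue",st[i],ce[i],r,"z",np.percentile(p[:,2],[5,50,95]))
    reg=ok&(P[...,0]>.3)&(P[...,0]<.8)&(P[...,1]>-.5)&(P[...,1]<.3)
    print("bench z",np.median(z[reg&(z<.02)&(z>-.02)]))
    # wall tops
    w=reg&(z>.053)&(z<.063)&(S<70)
    nl,lab,st,ce=cv2.connectedComponentsWithStats(cv2.dilate(w.astype(np.uint8),np.ones((3,3))))
    for i in range(1,nl):
        if st[i,4]>60:
            p=P[(lab==i)&w]; r=cv2.minAreaRect((p[:,:2]*1000).astype(np.float32)); print(" top",st[i,4],ce[i],np.round(r[0],1),np.round(r[1],1),round(r[2],1))
    red=reg&((H<6)|(H>174))&(S>150)&(z>.045); print("red",red.sum(),np.nanmean(P[red],0), np.argwhere(red).mean(0))
    blk=reg&(V<60)&(z>.045)&(z<.085); 
    nl,lab,st,ce=cv2.connectedComponentsWithStats(blk.astype(np.uint8))
    for i in range(1,nl):
        if st[i,4]>15: p=P[lab==i]; print(" blk",st[i,4],ce[i],p.mean(0),p.min(0),p.max(0))
    save("c_"+n,cv2.resize(img[215:385,235:505] if n=="scene" else img[225:395,245:455],None,fx=2.9,fy=2.9))
```

```text
scene blue [ 340  256  125   84 2541] [412.3270366  301.53758363] ((521.2937622070312, -154.52215576171875), (197.36061096191406, 134.55772399902344), 88.23295593261719) z [0.04983066 0.05637003 0.06528701]
scene blue [ 306  353   94   62 2968] [351.29177898 383.72708895] ((333.5838928222656, -185.15756225585938), (92.5779800415039, 140.8777313232422), 56.41805648803711) z [0.0006242  0.00542726 0.01199186]
bench z -0.001344592883290474
 top 408 [337.84558824 238.88970588] [595.6  41. ] [ 45.4 174.8] 12.7
 top 112 [425.92857143 236.46428571] [724.3 -93.4] [15.9 51.6] 41.8
 top 1217 [355.24979458 300.23829088] [454.1 -81.6] [424.   49.6] 81.8
 top 636 [409.32704403 280.61949686] [ 567.6 -147.2] [ 38.3 128.1] 5.6
 top 851 [391.98119859 306.7920094 ] [ 482.6 -152.5] [ 37.6 140.3] 4.7
 top 135 [475.36296296 303.92592593] [ 588.2 -275.8] [43.1  7.4] 87.2
red 22 [0.5314582  0.1416417  0.06147213] [233.5        287.31818182]
 blk 70 [269.65714286 237.24285714] [0.4953091  0.15981178 0.06256585] [0.48776951 0.15484471 0.04519009] [0.50627117 0.16841225 0.07509852]
bench z -0.0012528954150162197
 top 302 [341.30794702 257.37417219] [595.8  43.3] [ 46.2 171.8] 14.4
 top 792 [320.4520202  307.23106061] [454.6 -82.3] [424.8  47.8] 81.8
 top 136 [423.39705882 273.57352941] [728.3 -91.9] [26.  56.7] 44.9
 top 494 [376.2145749  303.27732794] [ 566.9 -143.7] [ 35.8 132.6] 3.2
 top 632 [344.33386076 318.49525316] [ 481.1 -150.4] [ 34.1 146.6] 3.3
 top 137 [422.50364964 337.20437956] [ 586.  -274.6] [ 8.5 49.4] 2.8
red 11 [0.52892945 0.14029284 0.06187387] [245.18181818 303.36363636]
 blk 46 [288.13043478 244.5       ] [0.49518349 0.15885465 0.06261108] [0.49030951 0.15243073 0.04540361] [0.50218483 0.17121745 0.07468218]
```

View pics/c_scene.png

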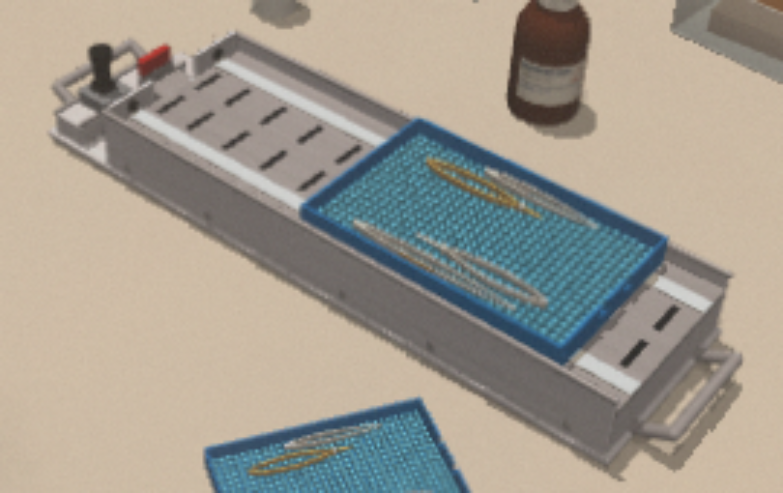

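The crop shows the big tray between the side walls. The bare strip down its middle is visible, with instruments on both sides. The empty pocket, red tab and black knob are at the left end. Next I'll fit the carrier axis.

Run:
```python
from h import *
for n in("scene","side"):
    D=np.load(n+".npz");img,P=D["img"],D["P"]
    S=cv2.cvtColor(img,cv2.COLOR_RGB2HSV)[...,1]
    p=P[np.isfinite(P[...,2])]
    # near face: z .02-.05, x .42-.49
    f=p[(p[:,2]>.02)&(p[:,2]<.05)&(p[:,0]>.42)&(p[:,0]<.48)&(p[:,1]>-.28)&(p[:,1]<.1)]
    l=cv2.fitLine((f[:,:2]*1000).astype(np.float32),cv2.DIST_HUBER,0,.01,.01).ravel()
    d=l[:2]*np.sign(l[1]); c=l[2:]; nrm=np.array([d[1],-d[0]])
    print(n,len(f),"dir",d,"angle",np.degrees(np.arctan2(d[1],d[0])),"x at y=0",c[0]-c[1]*d[0]/d[1],"res",np.std((f[:,:2]*1000-c)@nrm))
    # profile across & along in carrier frame
    q=p[:,:2]*1000; X=(q-c)@nrm-73; Y=q@d; Z=p[:,2]*1000
    m=(X>55)&(X<85)&(Z>50)&(Z<64)&(Y>-270)&(Y<110); print(" far wall X hist",np.histogram(X[m],np.arange(55,86,3)))
    m=(X>-82)&(X<-60)&(Z>54)&(Z<64)&(Y>-300)&(Y<110);print(" near wall X hist",np.histogram(X[m],np.arange(-82,-58,3)))
    m=(abs(X)<60)&(Z>48)&(Z<90)&(Y>60)&(Y<220); print(" Y hist",np.histogram(Y[m],np.arange(60,220,5)))
    m=(abs(X)<60)&(Z>30)&(Z<60)&(Y<-230); print(" lo Y hist",np.histogram(Y[m],np.arange(-330,-230,5)))
    m=(Z>48)&(Z<72)&(abs(X)<66)&(Y<-0)&(Y>-290); b=m
    h=cv2.cvtColor(img,cv2.COLOR_RGB2HSV).astype(int); hh=h[np.isfinite(P[...,2])]
    b=(hh[:,0]>95)&(hh[:,0]<115)&(hh[:,1]>120)&m&(Z>58)
    print(" tray X",np.percentile(X[b],[.5,50,99.5]),"Y",np.percentile(Y[b],[.5,50,99.5]))
    for nm,sel in(("knob",(hh[:,2]<60)&(Z>60)&(Z<85)&(abs(X)<60)&(Y>130)&(Y<200)),("red",((hh[:,0]<6)|(hh[:,0]>174))&(hh[:,1]>150)&(Z>50)&(abs(X)<60)&(Y>100))):
        print(" ",nm,sel.sum(),X[sel].min(),X[sel].mean(),X[sel].max(),Y[sel].min(),Y[sel].mean(),Y[sel].max())
```

```text
scene 2325 dir [0.03430643 0.99941134] angle 88.034 x at y=0 456.3564 res 7.826171517987706
 far wall X hist (array([ 38, 293, 134, 134,  88,   5,   0,   0,   0,   0]), array([55, 58, 61, 64, 67, 70, 73, 76, 79, 82, 85]))
 near wall X hist (array([  0,   2, 219, 177, 231, 160,   4]), array([-82, -79, -76, -73, -70, -67, -64, -61]))
 Y hist (array([ 0,  0,  0,  0,  0,  0,  0,  0,  0,  0,  0,  0,  0,  0,  0, 99, 21,
        0,  0, 64, 19,  1, 26, 35, 21,  9,  0,  0,  0,  0,  0]), array([ 60,  65,  70,  75,  80,  85,  90,  95, 100, 105, 110, 115, 120,
       125, 130, 135, 140, 145, 150, 155, 160, 165, 170, 175, 180, 185,
       190, 195, 200, 205, 210, 215]))
 lo Y hist (array([  0,   0,   0,   0,   0,   0,   0,   0,   0,   0, 198, 135, 146,
       138, 123, 137, 129, 127, 146]), array([-330, -325, -320, -315, -310, -305, -300, -295, -290, -285, -280,
       -275, -270, -265, -260, -255, -250, -245, -240, -235]))
 tray X [-65.90280153  30.52955423  63.11997817] Y [-234.96068371 -175.37621754  -38.32502691]
  knob 43 -47.07828600428506 -39.53674238368879 -28.698765871456267 171.62784960
[... 732 characters left out ...]
, 130, 135, 140, 145, 150, 155, 160, 165, 170, 175, 180, 185,
       190, 195, 200, 205, 210, 215]))
 lo Y hist (array([  0,   0,   0,   0,   0,   0,   0,   0,   0,   0, 318, 137, 129,
       124, 122, 116, 121, 113, 175]), array([-330, -325, -320, -315, -310, -305, -300, -295, -290, -285, -280,
       -275, -270, -265, -260, -255, -250, -245, -240, -235]))
 tray X [-65.95123288  -1.93306965  61.68986705] Y [-236.47161551 -232.86978206  -37.20717601]
  knob 27 -44.74218818599195 -39.73911563219967 -32.98866829104595 170.47610587160548 177.37186947961035 189.44500736168857
  red 11 -16.82705637375482 -5.436075270522539 7.881763200955973 156.86197233892528 159.69817910982138 161.59553992084867
```

```bash
cat >> h.py <<'E'
O=np.array([.5275,.018]); TH=np.radians(-2.04)
n_=np.array([np.cos(TH),np.sin(TH)]); d_=np.array([-np.sin(TH),np.cos(TH)])
def st():
    s=manip.sense(); p=s["tcp_pos"]; r=R.from_quat(s["tool_rot"]).as_matrix()
    f=s["force"]
    print("t %.2f X %.1f Y %.1f tip73z %.1f"%(s["t"],*(1000*np.array([(p[:2]-O)@n_,(p[:2]-O)@d_,p[2]-.073]))),
      "tooly yaw rel carrier y %.2f tilt %.2f"%(np.degrees(np.arctan2(r[1,1],r[0,1])-np.arctan2(d_[1],d_[0])),np.degrees(np.arccos(-r[2,2]))),
      "F carrier %.1f %.1f %.1f gap %.2f"%(f[:2]@n_,f[:2]@d_,f[2],s["finger_gap"]))
E
python3 -m crank '[{"dp":[0,0,0],"delta_rot":[0,0,-0.0187],"fingers":-1},{"dp":[0,0,0],"delta_rot":[0,0,-0.0187],"fingers":-1},{"dp":[0,0,0],"delta_rot":[0,0,-0.0187],"fingers":-1},{"dp":[-0.0258,-0.0706,0],"delta_rot":[0,0,0],"fingers":-1},{"dp":[-0.0258,-0.0706,0],"delta_rot":[0,0,0],"fingers":-1},{"dp":[-0.0258,-0.0706,0],"delta_rot":[0,0,0],"fingers":-1}]'
python3 -c "from h import *; st()"
```

```text
t: 0.6
tcp_pos: [0.2714, 0.47, 0.3032]
tool_rot: [0.017, 1.0, -0.001, -0.0]
force: [0.5, 0.4, -0.2]
finger_gap: 0.144
gripper_force: 0.0
t 0.60 X -272.0 Y 442.6 tip73z 230.2 tooly yaw rel carrier y 0.07 tilt 0.07 F carrier 0.5 0.4 -0.2 gap 0.14
```

```bash
python3 -m crank '[{"dp":[-0.0272,-0.074,0],"delta_rot":[0,0,0],"fingers":-1},{"dp":[-0.0272,-0.074,0],"delta_rot":[0,0,0],"fingers":-1},{"dp":[-0.0272,-0.074,0],"delta_rot":[0,0,0],"fingers":-1},{"dp":[-0.0272,-0.074,0],"delta_rot":[0,0,0],"fingers":-1},{"dp":[-0.0272,-0.074,0],"delta_rot":[0,0,0],"fingers":-1},{"dp":[-0.0272,-0.074,0],"delta_rot":[0,0,0],"fingers":-1},{"dp":[-0.0272,-0.074,0],"delta_rot":[0,0,0],"fingers":-1},{"dp":[-0.0272,-0.074,0],"delta_rot":[0,0,0],"fingers":-1},{"dp":[-0.0272,-0.074,0],"delta_rot":[0,0,0],"fingers":-1},{"dp":[-0.0272,-0.074,0],"delta_rot":[0,0,0],"fingers":-1}]' >/dev/null
python3 -m crank '[{"dp":[-0.0272,-0.074,0],"delta_rot":[0,0,0],"fingers":-1},{"dp":[-0.0272,-0.074,0],"delta_rot":[0,0,0],"fingers":-1},{"dp":[-0.0272,-0.074,0],"delta_rot":[0,0,0],"fingers":-1},{"dp":[-0.0272,-0.074,0],"delta_rot":[0,0,0],"fingers":-1},{"dp":[-0.0272,-0.074,0],"delta_rot":[0,0,0],"fingers":-1},{"dp":[-0.0272,-0.074,0],"delta_rot":[0,0,0],"fingers":-1},{"dp":[-0.0272,-0.074,0],"delta_rot":[0,0,0],"fingers":-1},{"dp":[-0.0272,-0.074,0],"delta_rot":[0,0,0],"fingers":-1},{"dp":[-0.0272,-0.074,0],"delta_rot":[0,0,0],"fingers":-1},{"dp":[-0.0272,-0.074,0],"delta_rot":[0,0,0],"fingers":-1},{"dp":[0,0,0],"delta_rot":[0,0,0],"fingers":-1},{"dp":[0,0,0],"delta_rot":[0,0,0],"fingers":-1}]' >/dev/null
python3 - <<'E'
from h import *
st()
print(manip.sense()["t"])
img,P=cloud("wrist"); save("w1",img)
for n in("scene","side"):
    p=cloud(n)[1].reshape(-1,3); p=p[np.isfinite(p[:,2])]
    X=(p[:,:2]-O)@n_*1000; Y=(p[:,:2]-O)@d_*1000; Z=p[:,2]*1000
    t=manip.sense()["tcp_pos"]; m=(abs(X)<60)&(abs(Y+298)<60)&(Z>100)
    print(n,m.sum(),"minz",np.sort(Z[m])[:10]); k=m&(Z<Z[m].min()+40)
    print(" X",np.percentile(X[k],[2,98]),"Y",np.percentile(Y[k],[2,98]))
E
```

```text
t 2.43 X -0.1 Y -298.6 tip73z 230.1 tooly yaw rel carrier y -0.21 tilt 0.03 F carrier -0.7 0.8 -0.8 gap -0.00
2.4333
scene 12141 minz [228.52934015 229.03669593 230.54749191 230.575393   230.89057456
 231.27599993 231.71616149 231.78690369 231.83814669 231.87469884]
 X [-13.17773198   4.75571732] Y [-310.58190419 -283.26389105]
side 10648 minz [228.58234479 228.98780507 229.12573589 229.26055656 229.94860542
 230.56418469 230.96740357 231.29933643 231.33620876 231.46603788]
 X [-13.32545411   5.05612691] Y [-310.35987717 -284.90526045]
```

View pics/w1.png

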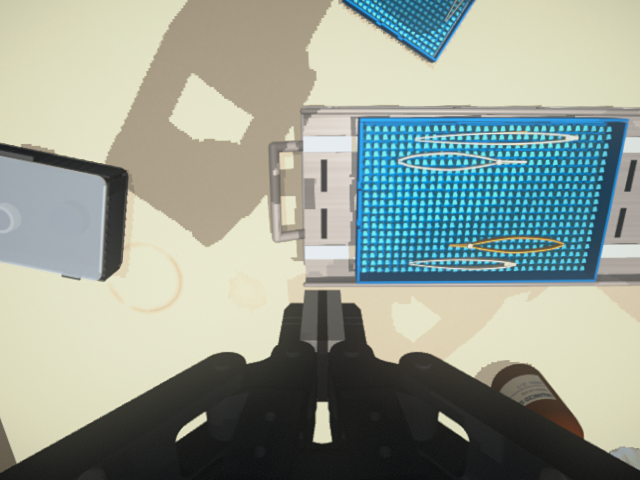

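The wrist view shows the tray between the walls, with its tail edge at column 357. The handle is at (288,190) and the closed fingers are at (322,320). I'll refine the carrier position from this view.

Run:
```python
from h import *
img,P=cloud("wrist")
h=cv2.cvtColor(img,cv2.COLOR_RGB2HSV).astype(int)
X=(P[...,:2]-O)@n_*1000; Y=(P[...,:2]-O)@d_*1000; Z=P[...,2]*1000
big=np.zeros(Z.shape,bool); big[95:300,290:640]=1
b=big&(h[...,0]>95)&(h[...,0]<118)&(h[...,1]>120)&(Z>62)
print("tray rim",b.sum(),"X",np.percentile(X[b],[.5,99.5]),"Y",np.percentile(Y[b],[.5,99.5]))
print(cv2.minAreaRect(np.c_[X[b],Y[b]].astype(np.float32)))
for r in (330,310,345):
    c=r; print("col",c,[(v,round(X[v,c],1),round(Z[v,c],1)) for v in list(range(102,120,2))+list(range(266,294,2))])
print("row 215",[(c,round(Y[215,c],1),round(Z[215,c],1)) for c in range(296,316,2)])
print("bench",np.nanmedian(Z[abs(Z)<15]))
```

```text
tray rim 2921 X [-65.65592383  64.22290523] Y [-272.34771669  -75.41585461]
((-0.5209274291992188, -173.4957733154297), (130.52908325195312, 197.8278045654297), 0.08187555521726608)
col 330 [(102, np.float64(-77.3), np.float64(0.2)), (104, np.float64(-75.6), np.float64(-2.2)), (106, np.float64(-74.0), np.float64(-0.8)), (108, np.float64(-72.4), np.float64(6.1)), (110, np.float64(-71.1), np.float64(19.7)), (112, np.float64(-70.6), np.float64(56.8)), (114, np.float64(-69.2), np.float64(57.1)), (116, np.float64(-67.7), np.float64(55.9)), (118, np.float64(-65.7), np.float64(43.5)), (266, np.float64(57.0), np.float64(43.3)), (268, np.float64(58.5), np.float64(44.2)), (270, np.float64(60.5), np.float64(43.9)), (272, np.float64(62.9), np.float64(42.7)), (274, np.float64(64.3), np.float64(43.6)), (276, np.float64(66.3), np.float64(43.4)), (278, np.float64(68.3), np.float64(43.1)), (280, np.float64(69.0), np.float64(45.8)), (282, np.float64(68.2), np.float64(51.5)), (284, np.float64(68.6), np.float64(54.7)), (286, np.float64(69.8), np.float64(56.2)), (288, np.float64(99.1), np.float64(-1.3)),
[... 1891 characters left out ...]
 (284, np.float64(68.1), np.float64(55.9)), (286, np.float64(69.6), np.float64(56.5)), (288, np.float64(99.2), np.float64(-1.5)), (290, np.float64(101.0), np.float64(-0.8)), (292, np.float64(103.9), np.float64(-2.1))]
row 215 [(296, np.float64(-319.5), np.float64(-0.4)), (298, np.float64(-317.2), np.float64(7.5)), (300, np.float64(-313.4), np.float64(43.9)), (302, np.float64(-311.8), np.float64(43.1)), (304, np.float64(-310.2), np.float64(43.6)), (306, np.float64(-308.5), np.float64(44.0)), (308, np.float64(-306.8), np.float64(44.2)), (310, np.float64(-305.2), np.float64(44.3)), (312, np.float64(-303.6), np.float64(44.4)), (314, np.float64(-301.9), np.float64(43.9))]
bench -1.351101126413512
```

```bash
python3 -m crank '[{"dp":[0,0,0.07],"delta_rot":[0,0,0],"fingers":-1},{"dp":[0,0,0.07],"delta_rot":[0,0,0],"fingers":-1},{"dp":[0,0,0.07],"delta_rot":[0,0,0],"fingers":-1},{"dp":[0,0,0.07],"delta_rot":[0,0,0],"fingers":-1},{"dp":[0,0,0.05],"delta_rot":[0,0,0],"fingers":-1},{"dp":[0,0,0.022],"delta_rot":[0,0,0],"fingers":-1},{"dp":[0,0,0],"delta_rot":[0,0,0],"fingers":-1},{"dp":[0,0.01,0],"delta_rot":[0,0,0],"fingers":-1},{"dp":[0,0.01,0],"delta_rot":[0,0,0],"fingers":-1},{"dp":[0,0.01,0],"delta_rot":[0,0,0],"fingers":-1}]' >/dev/null
python3 -c "from h import *; st()"
```

```text
t 3.47 X 0.9 Y -281.7 tip73z 57.0 tooly yaw rel carrier y 0.00 tilt 0.28 F carrier -0.0 -2.5 1.2 gap 0.00
```

```bash
python3 -m crank '[{"dp":[0,0.016,0.002],"delta_rot":[0,0,0],"fingers":-1},{"dp":[0,0.02,0.002],"delta_rot":[0,0,0],"fingers":-1},{"dp":[0,0.022,0],"delta_rot":[0,0,0],"fingers":-1},{"dp":[0,0.022,0],"delta_rot":[0,0,0],"fingers":-1},{"dp":[0,0.022,0],"delta_rot":[0,0,0],"fingers":-1},{"dp":[0,0.022,0],"delta_rot":[0,0,0],"fingers":-1},{"dp":[0,0.022,0],"delta_rot":[0,0,0],"fingers":-1},{"dp":[0,0.022,0],"delta_rot":[0,0,0],"fingers":-1},{"dp":[0,0.022,0],"delta_rot":[0,0,0],"fingers":-1},{"dp":[0,0.022,0],"delta_rot":[0,0,0],"fingers":-1},{"dp":[0,0.02,0],"delta_rot":[0,0,0],"fingers":-1},{"dp":[0,0.014,0],"delta_rot":[0,0,0],"fingers":-1}]' >/dev/null
python3 -c "from h import *; st()"
```

```text
t 4.47 X 3.4 Y -160.6 tip73z 56.7 tooly yaw rel carrier y 0.07 tilt 0.77 F carrier 0.6 -9.0 11.3 gap -0.00
```

Run:
```python
from h import *
st()
i,P=cloud("side"); w,_=cloud("wrist"); s,_=cloud("scene")
st()
a=cv2.resize(s[215:385,255:505],(500,340),interpolation=cv2.INTER_CUBIC); b=cv2.resize(w,(400,300))
c=np.zeros((600,800,3),np.uint8); c[:340,:500]=a; c[300:,400:]=b; save("p1",c)
```

```text
t 4.47 X 3.4 Y -160.6 tip73z 56.7 tooly yaw rel carrier y 0.07 tilt 0.77 F carrier 0.6 -9.0 11.3 gap -0.00
t 4.62 X 3.1 Y -159.8 tip73z 56.3 tooly yaw rel carrier y 0.04 tilt 0.67 F carrier 0.6 -4.9 7.3 gap -0.01
```

View pics/p1.png

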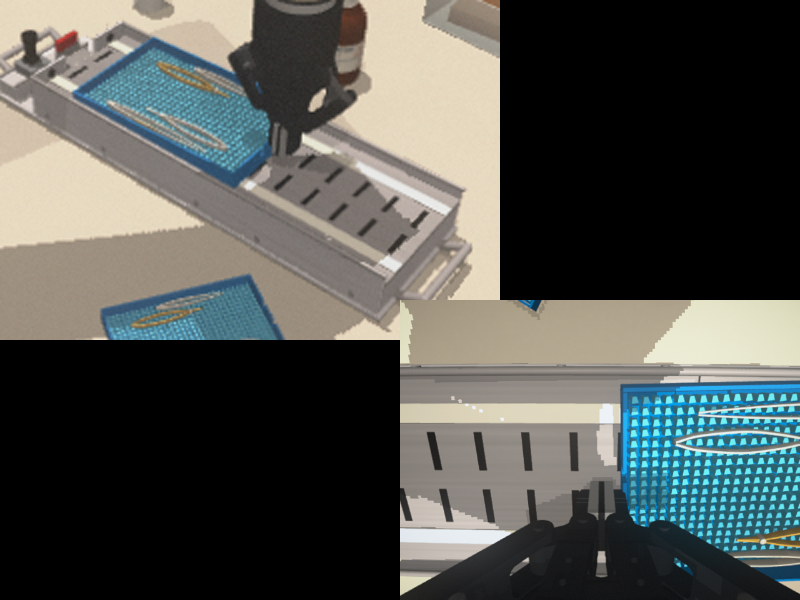

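The tray is sliding straight between the walls with the fingers behind its tail, so I'll continue.

```bash
python3 -m crank '[{"dp":[0.004,0.012,-0.003],"delta_rot":[0,0,0],"fingers":-1},{"dp":[0,0.014,0],"delta_rot":[0,0,0],"fingers":-1},{"dp":[0,0.014,0],"delta_rot":[0,0,0],"fingers":-1},{"dp":[0,0.012,0],"delta_rot":[0,0,0],"fingers":-1},{"dp":[0,0.008,0],"delta_rot":[0,0,0],"fingers":-1},{"dp":[0,0.006,0],"delta_rot":[0,0,0],"fingers":-1},{"dp":[0,0,0],"delta_rot":[0,0,0],"fingers":-1}]' >/dev/null
python3 -c "from h import *; st()"
```

```text
t 5.20 X -0.5 Y -125.7 tip73z 56.4 tooly yaw rel carrier y 0.04 tilt 0.36 F carrier -0.9 -4.2 7.9 gap 0.00
```

```bash
python3 -m crank '[{"dp":[0,0.008,0],"delta_rot":[0,0,0],"fingers":-1},{"dp":[0,0.006,0],"delta_rot":[0,0,0],"fingers":-1},{"dp":[0,0.006,0],"delta_rot":[0,0,0],"fingers":-1},{"dp":[0,0.005,0],"delta_rot":[0,0,0],"fingers":-1},{"dp":[0,0,0],"delta_rot":[0,0,0],"fingers":-1}]' >/dev/null
python3 -c "from h import *; st()"
```

```text
t 5.62 X -1.9 Y -112.4 tip73z 54.8 tooly yaw rel carrier y -0.01 tilt 0.06 F carrier 1.1 -2.5 4.3 gap -0.00
```

Near home. I'll push on in small steps until the end stop answers.

```bash
for i in 1; do python3 -m crank '[{"dp":[0,0.003,0],"delta_rot":[0,0,0],"fingers":-1},{"dp":[0,0.003,0],"delta_rot":[0,0,0],"fingers":-1},{"dp":[0,0,0],"delta_rot":[0,0,0],"fingers":-1}]' >/dev/null; python3 -c "from h import *; st()"; python3 -m crank '[{"dp":[0,0.003,0],"delta_rot":[0,0,0],"fingers":-1},{"dp":[0,0.003,0],"delta_rot":[0,0,0],"fingers":-1},{"dp":[0,0,0],"delta_rot":[0,0,0],"fingers":-1}]' >/dev/null; python3 -c "from h import *; st()"; done
```

```text
t 5.87 X -2.1 Y -109.8 tip73z 54.4 tooly yaw rel carrier y -0.03 tilt 0.01 F carrier 0.1 -3.9 3.9 gap -0.00
t 6.12 X -2.0 Y -107.4 tip73z 54.4 tooly yaw rel carrier y -0.00 tilt 0.06 F carrier -0.1 -6.0 4.5 gap -0.00
```

```bash
cat >> h.py <<'E'
def tray(n):
    img,P=cloud(n); h=cv2.cvtColor(img,cv2.COLOR_RGB2HSV).astype(int)
    X=(P[...,:2]-O)@n_*1000; Y=(P[...,:2]-O)@d_*1000; Z=P[...,2]*1000
    b=(h[...,0]>95)&(h[...,0]<118)&(h[...,1]>120)&(Z>42)&(Z<72)&(abs(X)<75)&(Y>-290)&(Y<130)
    print(n,b.sum(),"X",np.percentile(X[b],[.5,99.5]).round(1),"Y",np.percentile(Y[b],[.5,99.5]).round(1),"Z",np.percentile(Z[b],[5,50,95,99]).round(1)); return img,X,Y,Z,h
E
python3 -m crank '[{"dp":[0,0.006,0],"delta_rot":[0,0,0],"fingers":-1},{"dp":[0,0.006,0],"delta_rot":[0,0,0],"fingers":-1},{"dp":[0,0,0],"delta_rot":[0,0,0],"fingers":-1}]' >/dev/null
python3 - <<'E'
from h import *
st(); tray("scene"); tray("side"); st()
E
```

```text
t 6.37 X -1.2 Y -105.8 tip73z 54.6 tooly yaw rel carrier y 0.27 tilt 0.53 F carrier -3.2 -24.9 2.4 gap -0.00
scene 546 X [-68.4  63.6] Y [-95.8 102.5] Z [47.4 58.5 63.1 64. ]
side 358 X [-68.4  59.6] Y [-98.  102.7] Z [46.7 57.2 63.4 64.2]
t 6.47 X -1.2 Y -105.9 tip73z 54.6 tooly yaw rel carrier y 0.19 tilt 0.49 F carrier -3.6 -23.7 2.5 gap 0.00
```

Home: 24 N at the stop. I'll back off, rise and go over the mat middle.

```bash
python3 -m crank '[{"dp":[0,-0.02,0],"delta_rot":[0,0,0],"fingers":-1},{"dp":[0,-0.03,0],"delta_rot":[0,0,0],"fingers":-1},{"dp":[0,0,-0.04],"delta_rot":[0,0,0],"fingers":-1},{"dp":[0,0,-0.06],"delta_rot":[0,0,0],"fingers":-1},{"dp":[0,0.03,-0.02],"delta_rot":[0,0,0],"fingers":-1},{"dp":[0,0.06,0],"delta_rot":[0,0,0],"fingers":-1},{"dp":[0,0.06,0],"delta_rot":[0,0,0],"fingers":-1},{"dp":[0,0.06,0],"delta_rot":[0,0,0],"fingers":-1},{"dp":[0,0.03,0],"delta_rot":[0,0,0],"fingers":-1},{"dp":[0,0,0],"delta_rot":[0,0,0],"fingers":-1},{"dp":[0,0,0],"delta_rot":[0,0,0],"fingers":-1}]' >/dev/null
python3 - <<'E'
from h import *
st(); tray("scene"); img=tray("wrist")[0]; save("w2",img)
E
```

```text
t 7.38 X -3.5 Y -4.4 tip73z 113.5 tooly yaw rel carrier y 0.08 tilt 0.23 F carrier 0.3 -0.5 -0.4 gap 0.00
scene 800 X [-68.4  63.6] Y [-96.  102.3] Z [49.5 59.7 64.7 65.8]
wrist 65676 X [-67.   61.2] Y [-94.8 100.3] Z [47.  51.3 64.  65.1]
```

View pics/w2.png

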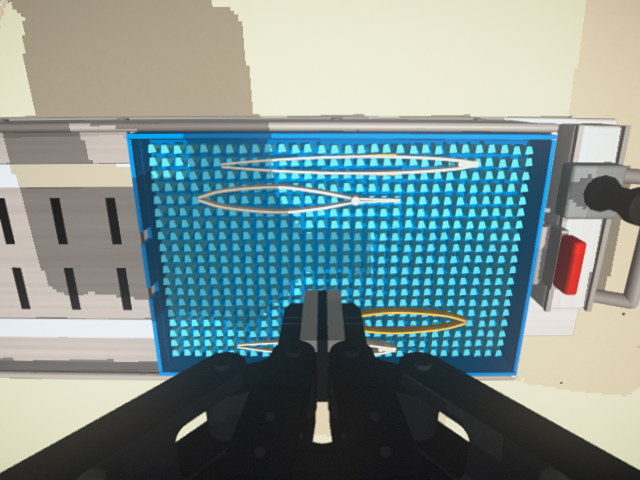

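The wrist view shows the tray home against the stop (edge at column 555). The closed fingers are over the bare strip, the red tab is at (568,262) and the knob at (605,192). Descending now.

```bash
python3 -m crank '[{"dp":[-0.002,0.014,0],"delta_rot":[0,0,0],"fingers":-1},{"dp":[0,0,0.04],"delta_rot":[0,0,0],"fingers":-1},{"dp":[0,0,0.04],"delta_rot":[0,0,0],"fingers":-1},{"dp":[0,0,0.02],"delta_rot":[0,0,0],"fingers":-1},{"dp":[0,0,0.008],"delta_rot":[0,0,0],"fingers":-1},{"dp":[0,0,0],"delta_rot":[0,0,0],"fingers":-1},{"dp":[0,0,0],"delta_rot":[0,0,0],"fingers":-1}]' >/dev/null
python3 -c "from h import *; st()"
python3 -m crank '[{"dp":[0,0,0.008],"delta_rot":[0,0,0],"fingers":-1},{"dp":[0,0,0.008],"delta_rot":[0,0,0],"fingers":-1},{"dp":[0,0,0.008],"delta_rot":[0,0,0],"fingers":-1},{"dp":[0,0,0],"delta_rot":[0,0,0],"fingers":-1}]' >/dev/null
python3 -c "from h import *; st()"
```

```text
t 8.07 X -0.8 Y 0.7 tip73z 60.6 tooly yaw rel carrier y -0.08 tilt 0.01 F carrier -0.2 0.6 0.8 gap -0.00
t 8.40 X -0.1 Y 0.8 tip73z 50.3 tooly yaw rel carrier y -0.03 tilt 0.19 F carrier -1.5 -0.4 11.2 gap -0.00
```

```bash
python3 -m crank '[{"dp":[0,0,0.008],"delta_rot":[0,0,0],"fingers":-1},{"dp":[0,0,0.008],"delta_rot":[0,0,0],"fingers":-1},{"dp":[0,0,0.008],"delta_rot":[0,0,0],"fingers":-1},{"dp":[0,0,0.006],"delta_rot":[0,0,0],"fingers":-1},{"dp":[0,0,0],"delta_rot":[0,0,0],"fingers":-1},{"dp":[0,0,0],"delta_rot":[0,0,0],"fingers":-1}]' >/dev/null
python3 -c "from h import *; st()"
python3 -m crank '[{"dp":[0,0,0.006],"delta_rot":[0,0,0],"fingers":-1},{"dp":[0,0,0.004],"delta_rot":[0,0,0],"fingers":-1},{"dp":[0,0,0],"delta_rot":[0,0,0],"fingers":-1},{"dp":[0,0,0],"delta_rot":[0,0,0],"fingers":-1}]' >/dev/null
python3 -c "from h import *; st()"
```

```text
t 8.90 X -0.2 Y 0.9 tip73z 40.1 tooly yaw rel carrier y 0.00 tilt 0.31 F carrier -8.8 -1.2 49.4 gap -0.00
t 9.23 X -0.2 Y 0.9 tip73z 39.8 tooly yaw rel carrier y 0.04 tilt 0.43 F carrier -16.5 0.3 87.2 gap -0.00
```

Bottomed out. I'll ease the force off while still holding it down so the catch can swing back.

```bash
python3 -m crank '[{"dp":[0,0,-0.01],"delta_rot":[0,0,0],"fingers":-1},{"dp":[0,0,0],"delta_rot":[0,0,0],"fingers":-1},{"dp":[0,0,0],"delta_rot":[0,0,0],"fingers":-1},{"dp":[0,0,0],"delta_rot":[0,0,0],"fingers":-1},{"dp":[0,0,0],"delta_rot":[0,0,0],"fingers":-1},{"dp":[0,0,0],"delta_rot":[0,0,0],"fingers":-1},{"dp":[0,0,0],"delta_rot":[0,0,0],"fingers":-1},{"dp":[0,0,0],"delta_rot":[0,0,0],"fingers":-1},{"dp":[0,0,0],"delta_rot":[0,0,0],"fingers":-1},{"dp":[0,0,0],"delta_rot":[0,0,0],"fingers":-1}]' >/dev/null
python3 - <<'E'
from h import *
st(); img=cloud("wrist")[0]; save("w3",img[80:340,440:])
E
python3 -m crank '[{"dp":[0,0,-0.02],"delta_rot":[0,0,0],"fingers":-1},{"dp":[0,0,-0.04],"delta_rot":[0,0,0],"fingers":-1},{"dp":[0,0,-0.06],"delta_rot":[0,0,0],"fingers":-1},{"dp":[0,0,-0.06],"delta_rot":[0,0,0],"fingers":-1},{"dp":[0,0,0],"delta_rot":[0,0,0],"fingers":-1},{"dp":[0,0,0],"delta_rot":[0,0,0],"fingers":-1}]' >/dev/null
python3 - <<'E'
from h import *
st(); tray("scene"); img,X,Y,Z,h=tray("wrist")
r=((h[...,0]<6)|(h[...,0]>174))&(h[...,1]>150)&(Z>50)&(Z<75)&(abs(X)<40); print("red",r.sum(),np.percentile(X[r],[2,98]),np.percentile(Y[r],[2,98]))
save("w4",img)
E
```

```text
t 10.07 X -0.2 Y 0.9 tip73z 40.1 tooly yaw rel carrier y 0.00 tilt 0.32 F carrier -8.8 0.5 48.5 gap -0.00
t 10.62 X 0.0 Y 1.0 tip73z 125.5 tooly yaw rel carrier y -0.03 tilt 0.31 F carrier 0.0 0.0 0.5 gap -0.00
scene 444 X [-58.7  64.5] Y [-96.1 102.4] Z [43.  49.1 52.8 53.8]
wrist 19583 X [-66.9  62.7] Y [-95.2 100.7] Z [42.3 43.9 53.1 53.8]
red 585 [-13.6691547   13.34955355] [120.12949774 126.18833268]
```

View pics/w4.png

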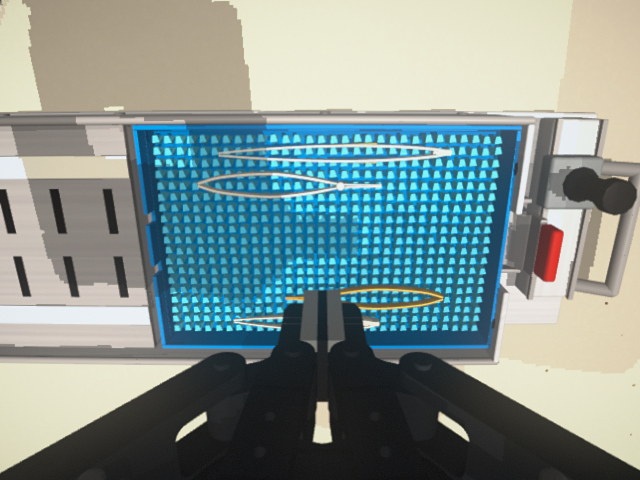

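The tray rim has dropped 12 mm and the red tab at (550,252) stands upright, so the catch holds. The knob is at (585,188). I'll check it and the free room beside it.

Run:
```python
from h import *
for n in("wrist","scene"):
    img,P=cloud(n); V=img.max(-1)
    X=(P[...,:2]-O)@n_*1000; Y=(P[...,:2]-O)@d_*1000; Z=P[...,2]*1000
    k=(V<70)&(Z>60)&(Z<80)&(abs(X)<70)&(Y>125)&(Y<165)
    print(n,k.sum(),np.percentile(X[k],[2,50,98]),np.percentile(Y[k],[2,50,98]),np.percentile(Z[k],[2,98]))
    t=k&(Z>71); print(" top",t.sum(),X[t].mean(),Y[t].mean())
    for x0 in(-100,-85,-70,-60):
        m=(X>x0)&(X<x0+15)&(Y>120)&(Y<170); print(x0,m.sum(),np.nanpercentile(Z[m],[50,99]) if m.sum() else"")
```

```text
wrist 1290 [-42.77743012 -35.46413501 -27.65182654] [134.76093898 140.62558239 150.55562469] [60.90332804 75.41645432]
 top 1034 -35.10650457062989 142.2876204091749
-100 2055 [-1.37774315  0.30382544]
-85 2002 [-1.17407679  9.38150061]
-70 2015 [26.94003184 30.67720142]
-60 2069 [27.89825111 41.10068272]
scene 48 [-43.69413739 -38.27590287 -29.34164099] [135.07090675 140.36887976 150.6131287 ] [60.63595068 75.86185571]
 top 25 -35.73886787161539 142.1552059726071
-100 177 [-3.82411187  0.86440519]
-85 218 [-2.31223609 25.5361152 ]
-70 252 [10.33765746 28.68148009]
-60 218 [19.44853019 40.70372612]
```

```bash
python3 -m crank '[{"dp":[0.024,0.049,0],"delta_rot":[0,0,0],"fingers":-1},{"dp":[0.024,0.049,0],"delta_rot":[0,0,0],"fingers":-1},{"dp":[0.024,0.049,0],"delta_rot":[0,0,0],"fingers":-1},{"dp":[0.024,0.049,0],"delta_rot":[0,0,0],"fingers":-1},{"dp":[0.024,0.049,0],"delta_rot":[0,0,0],"fingers":-1},{"dp":[0.024,0.049,0],"delta_rot":[0,0,0],"fingers":-1},{"dp":[0,0,0],"delta_rot":[0,0,0],"fingers":-1},{"dp":[0,0,0],"delta_rot":[0,0,0],"fingers":-1}]' >/dev/null
python3 -c "from h import *; st()"
python3 -m crank '[{"dp":[0,0,0.05],"delta_rot":[0,0,0],"fingers":-1},{"dp":[0,0,0.05],"delta_rot":[0,0,0],"fingers":-1},{"dp":[0,0,0.038],"delta_rot":[0,0,0],"fingers":-1},{"dp":[0,0,0],"delta_rot":[0,0,0],"fingers":-1},{"dp":[0,0,0],"delta_rot":[0,0,0],"fingers":-1}]' >/dev/null
python3 -c "from h import *; st()"
```

```text
t 11.48 X -74.2 Y 149.0 tip73z 122.3 tooly yaw rel carrier y 0.13 tilt 0.16 F carrier 0.8 -0.1 0.0 gap 0.00
t 11.90 X -73.0 Y 147.1 tip73z 53.3 tooly yaw rel carrier y -0.12 tilt 0.18 F carrier 0.1 -0.2 1.1 gap 0.00
```

```bash
python3 -m crank '[{"dp":[-0.012,0,0],"delta_rot":[0,0,0],"fingers":-1},{"dp":[-0.012,0,0],"delta_rot":[0,0,0],"fingers":-1},{"dp":[-0.012,0,0],"delta_rot":[0,0,0],"fingers":-1},{"dp":[-0.012,0,0],"delta_rot":[0,0,0],"fingers":-1},{"dp":[-0.012,0,0],"delta_rot":[0,0,0],"fingers":-1},{"dp":[-0.01,0,0],"delta_rot":[0,0,0],"fingers":-1},{"dp":[0,0,0],"delta_rot":[0,0,0],"fingers":-1}]' >/dev/null
python3 -c "from h import *; st()"
python3 -m crank '[{"dp":[-0.006,0,0],"delta_rot":[0,0,0],"fingers":-1},{"dp":[-0.006,0,0],"delta_rot":[0,0,0],"fingers":-1},{"dp":[0,0,0],"delta_rot":[0,0,0],"fingers":-1}]' >/dev/null
python3 -c "from h import *; st()"
```

```text
t 12.48 X -36.3 Y 148.1 tip73z 54.8 tooly yaw rel carrier y -0.05 tilt 0.15 F carrier 0.0 -0.3 0.1 gap 0.00
t 12.73 X -31.5 Y 148.1 tip73z 54.4 tooly yaw rel carrier y -0.04 tilt 0.02 F carrier -0.8 0.3 1.0 gap -0.00
```

```bash
python3 -m crank '[{"dp":[-0.006,0,0],"delta_rot":[0,0,0],"fingers":-1},{"dp":[-0.006,0,0],"delta_rot":[0,0,0],"fingers":-1},{"dp":[0,0,0],"delta_rot":[0,0,0],"fingers":-1}]' >/dev/null
python3 - <<'E'
from h import *
st()
for n in("side","scene"):
    img,P=cloud(n); V=img.max(-1)
    X=(P[...,:2]-O)@n_*1000; Y=(P[...,:2]-O)@d_*1000; Z=P[...,2]*1000
    k=(V<70)&(Z>50)&(Z<79)&(X>-60)&(X<40)&(Y>120)&(Y<165)
    print(n,k.sum(),np.percentile(X[k],[2,50,98]),np.percentile(Y[k],[2,98]))
img=np.hstack([cv2.resize(img[205:275,235:325],None,fx=4.4,fy=4.4,interpolation=cv2.INTER_CUBIC),cv2.resize(cloud("wrist")[0],(404,308))]); save("k1",img)
E
```

```text
t 12.98 X -28.1 Y 148.0 tip73z 54.1 tooly yaw rel carrier y -0.04 tilt 0.35 F carrier -5.2 0.6 4.3 gap 0.00
side 83 [-35.91522025 -16.5634106   -4.55776113] [132.11933784 148.34128418]
scene 106 [-38.64724898 -19.13929269  -4.21883431] [131.40195289 148.49093219]
```

View pics/k1.png

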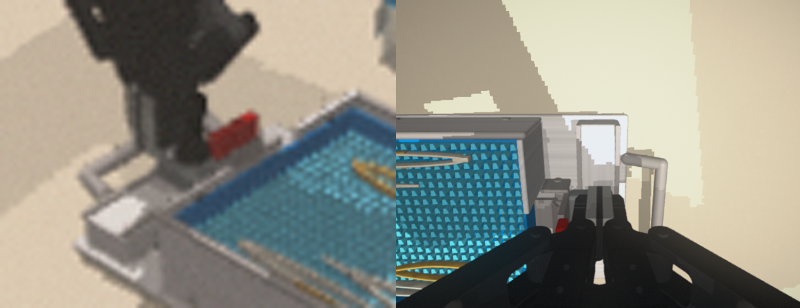

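The fingers are pushing the knob, which now stands beside the tab. I'll press until it meets the stop firmly.

```bash
python3 -m crank '[{"dp":[-0.006,0,0],"delta_rot":[0,0,0],"fingers":-1},{"dp":[-0.006,0,0],"delta_rot":[0,0,0],"fingers":-1},{"dp":[0,0,0],"delta_rot":[0,0,0],"fingers":-1}]' >/dev/null; python3 -c "from h import *; st()"
python3 -m crank '[{"dp":[-0.004,0,0],"delta_rot":[0,0,0],"fingers":-1},{"dp":[0,0,0],"delta_rot":[0,0,0],"fingers":-1},{"dp":[0,0,0],"delta_rot":[0,0,0],"fingers":-1}]' >/dev/null; python3 -c "from h import *; st()"
```

```text
t 13.38 X -26.9 Y 147.9 tip73z 53.7 tooly yaw rel carrier y -0.04 tilt 1.02 F carrier -13.4 0.7 9.1 gap -0.00
t 13.63 X -26.6 Y 147.8 tip73z 53.5 tooly yaw rel carrier y -0.03 tilt 1.22 F carrier -15.5 0.3 10.8 gap 0.00
```

It's on the stop. I'll back away, rise clear and verify.

```bash
python3 -m crank '[{"dp":[0.02,0,0],"delta_rot":[0,0,0],"fingers":-1},{"dp":[0.04,0,0],"delta_rot":[0,0,0],"fingers":-1},{"dp":[0.03,0,0],"delta_rot":[0,0,0],"fingers":-1},{"dp":[0,0,-0.05],"delta_rot":[0,0,0],"fingers":-1},{"dp":[0,0,-0.06],"delta_rot":[0,0,0],"fingers":-1},{"dp":[0,0,-0.07],"delta_rot":[0,0,0],"fingers":-1},{"dp":[0,-0.07,-0.05],"delta_rot":[0,0,0],"fingers":-1},{"dp":[0,-0.07,0],"delta_rot":[0,0,0],"fingers":-1},{"dp":[0,-0.07,0],"delta_rot":[0,0,0],"fingers":-1},{"dp":[0,0,0],"delta_rot":[0,0,0],"fingers":-1},{"dp":[0,0,0],"delta_rot":[0,0,0],"fingers":-1}]' >/dev/null
python3 - <<'E'
from h import *
st()
for n in("wrist","scene"):
    img,X,Y,Z,h=tray(n); V=img.max(-1)
    k=(V<70)&(Z>71)&(Z<80)&(abs(X)<70)&(Y>125)&(Y<165); print(" knob top",k.sum(),X[k].mean(),Y[k].mean())
    r=((h[...,0]<6)|(h[...,0]>174))&(h[...,1]>150)&(Z>50)&(Z<75)&(abs(X)<40)&(Y>100)&(Y<160); print(" red",r.sum(),np.percentile(X[r],[2,98]),np.percentile(Y[r],[2,98]))
    save("f_"+n,img)
E
```

```text
t 14.55 X -62.0 Y 42.6 tip73z 169.1 tooly yaw rel carrier y -0.27 tilt 0.14 F carrier -0.7 1.0 -0.2 gap 0.00
wrist 7788 X [-66.5  61.6] Y [-95.5 100.9] Z [42.2 43.7 53.  53.6]
 knob top 130 -11.919977433101545 139.45210980230263
 red 343 [-13.88680185  13.28564642] [120.539294  126.4361266]
scene 361 X [-58.3  64.8] Y [-96.1 102.4] Z [42.6 49.7 53.1 53.9]
 knob top 26 -9.860109077577762 142.63982815045296
 red 28 [-13.27326935  12.70208873] [120.95306527 127.03157747]
```

View pics/f_wrist.png

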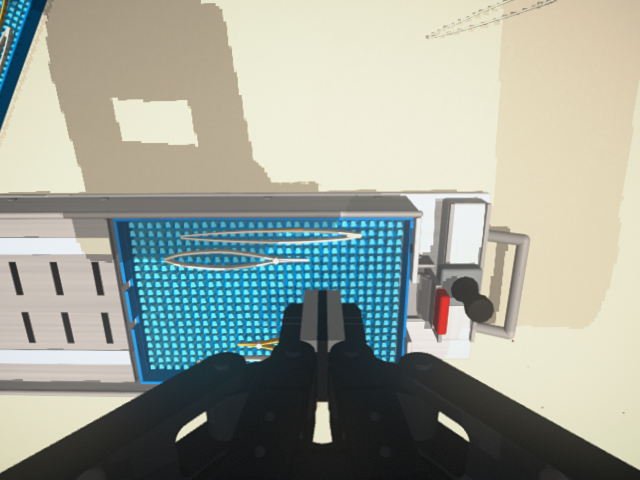

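The knob (465,292) now stands beside the red tab (441,312), at X about -10 mm, which puts the lock at about 35 mm. The tray is down and held, and the arm is clear, so I'm handing in.

```bash
python3 -c "from station import manip; print(manip.sign_off())"
```

```text
the job is handed in; nothing more can be done
None
```

I handed the job in: the tray is home and held about 12 mm down by the upright catch, the lock is about 35 mm across, and the arm is clear; all of this is from my own camera measurements, as no verdict came back.

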